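Find the rattling case and hold it out for inspection

TASK

A red steel ball has come loose inside one of the three sealed blue-lidded cases on the round rubber pads. Lift the cases one at a time and shake or rock them end to end in the air to find the one that rattles, setting each quiet case back upright on the pad where it stood; then carry the rattling one to the yellow-edged handover mat and hold it out a hand's width above the mat's middle, level and still, its long way along the mat's long way. Finish while still holding it there, and do not disturb the white bottle or the loose road stud.

Things in the scene. Friction and masses are not known exactly. Their poses are not given: they have to be found in the camera images.
- case_a_mid (a point): Centre (25 mm over the underside) of one of three alike sealed cases, blue lid, grey body, 116 (own x) x 50 (own y) x 50 (own z, up) mm, 0.2 to 0.5 kg; weight tells nothing. Grip lightly (20 to 40 N, not more) from above on the long sides, 50 mm apart along own y. Each stands on a fixed round pad 136 mm wide, 3 mm high, so this point starts at 28 mm, own x within 0.45 rad of fore and aft
- case_b_mid (a point): Centre of the second case, like the first. One case, drawn at random, holds a loose red 30 mm, 0.11 kg steel ball in a shallow seat at its middle; nothing is loose in the others. A brisk shake along own x, or tipping an end down 30 degrees, frees it: it runs to an end, about 38 mm from the middle, and stays there when level. Tipping the other end down 30 degrees sends it over there
- case_c_mid (a point): Centre of the third case, like the first. To tell a loose ball: with the case held level, its moment about own y has changed by about 0.04 N m after tipping one end down, and by 0.08 between tipping one end and the other (quiet cases: no change); or see the red ball under the small clear window (30 x 34 mm) at one end of the lid. Before a shake dark flaps hide the middle of every case
- mat_center (a point): Centre of the top of the fixed handover mat: black with a yellow edge, 150 (own x, the long way) x 110 (own y) mm, 3 mm thick, flat on the table beyond the cases; z up
- oil_mid (a point): Middle of a loose white dosing bottle with an orange nozzle, 38 mm across and 105 mm high, its centre 52 mm up; a bystander, z up
- spare_stud_mid (a point): Middle of a loose road stud, a fluted grey disc with a clear top, 128 mm across and 47 mm high, its centre 23 mm up; a bystander, z up

How it is judged:
By the outcome, as a careful person would: the job done as asked, in the order asked, and still so for the second after the job is handed in, while the arm keeps its last pose, push and grip.
It also fails if it takes over 72 s, if anything falls off the work surface, if the arm or the gripper's body presses on something with over 40 N, if the wrist force passes 120 N, or if a joint passes its speed limit or range.

ROBOT

A 6-joint arm with a two-finger parallel gripper is mounted at the origin on a cart in front of the work surface, level with it; the furniture and walls round the work are solid. World frame = base frame: x ahead of the robot, y to its left, z up, the work surface at z = 0. Lengths are in m, angles in degrees, forces in N, time in s.
With the tool pointing down it reaches from about 0.4 to 0.825 m from the base axis. Payload 7 kg.
Tool frame: the origin (TCP) lies at the centre of the arm's flange, where the gripper is bolted on; the fingertips stand 178 mm ahead of it and the grasp point (between the pads) lies 159 mm ahead of it; x points along the fingers, y is the direction in which the jaws open and shut, and the axes are right-handed (so a half turn about x gives the same grasp; the last joint's range is limited). The gripper opens to 88 mm and grips with 3 to 60 N. Pads are 19 mm wide; open, the fingers measure 130 mm over their backs; the gripper's body (78 mm by 193 mm) begins 47 mm behind the grasp point.
Start: joints at [16.507, 20.546, 0.682, 0, -70.136, -16.507], TCP at [0.675, -0, 0.405] pointing down, gripper open.
Joint ranges: [-176.03, 176.03], [-82.01, 121.73], [-58.28, 71.71], [-173.87, 95.51], [-174.79, -0.11], [-173.66, 173.66]. Speed limits (degrees/s): [136.94, 136.94, 172.46, 180, 180, 180].

INTERFACE

Orientations are given as [roll, pitch, yaw] about the fixed x, y, z axes, in that order (R = Rz(yaw) Ry(pitch) Rx(roll)).
In Python, from plant import ctrl gives the robot as it stands. The module is installed in compiled form; this text tells all that it offers.
- The arm moves only by the shell command python3 -m inch 'ROWS'. ROWS is JSON, one flat list of numbers, 7 for each row, row after row: the shift along the tool's x, y, z in m, then the turn, a rotation vector about the tool's x, y, z in degrees, then the finger opening in m, from 0 to 0.0876. In form: [dx, dy, dz, rx, ry, rz, hand, dx, dy, dz, rx, ry, rz, hand, ...]. A call has 1 to 20 rows; each row shifts and turns the pose as measured when the row begins, along the tool's axes as they then stand; what a row does not reach is not made up. A row lasts 1/8 s, in which the tool goes at most 62.5 mm and 10.7 degrees, less where a joint would pass 70% of its speed; a pose out of reach is approached as far as the arm can. A call with a gripper value outside its range is refused whole. The fingers move at their own pace and stop on an object; the grip force is fixed at half the most. Time passes only in rows, so rows that do not move let the fingers close. It gives the time, the measured TCP pose, the force and the opening at its end, in the units of the state.
- ctrl.get_obs(): the state, without advancing time (a new reading comes with each control period).
- ctrl.snapshot(name): name is "scene" or "side" or "wrist"; returns a dict with "color" (480x640x3 uint8, red, green, blue), "depth" (480x640 float32, m along the optical axis (not along the pixel's ray), 0 where there is no reading), "K" (3x3 intrinsics, pixels), "position" and "attitude" of the camera in the world; the wrist camera has in their place "hand_eye" (4x4, takes a point from camera to tool coordinates, whose origin is the TCP and whose axes are the tool frame's). Camera axes: x right, y up, looking along -z (the intrinsics and any distortion apply to the point x, -y, -z); pixel columns grow to the right and rows downward; lengths in m; the calibration is good to about 2 mm. The wrist camera is an equidistant fisheye: a pixel r from the principal point sees the ray r / f radians off the axis. A picture is of the moment at which its call begins: read the wrist's pose just before it.
- ctrl.close_job(): hands the job in, once; it reports no verdict.
The state is a dict: "clock": time; "joint_pos": joint angles; "qvel": joint speeds; "tau": joint torques, N m; "tool_pos": TCP position; "orientation": TCP orientation; "force": force on the tool from outside, world axes, zero at the start; "moment": the same for the moment, N m; "opening": finger opening in m.
Only numpy, scipy, OpenCV 4.12 (cv2) and the standard library are available. Lean on these libraries where they do the work, as an engineer would, in place of code of your own. Each camera call takes 0.05 s, during which the arm holds its last target.

## Working session

There is one attempt and no reset: what is moved stays moved. The work goes in short steps, Python scripts to look and compute and a shell command to move; the robot and the scene stay as the last step left them, time stands still between calls to the robot, and variables do not carry over. Pictures are saved under pics/ and viewed, and the job is handed in when it is done.

```bash
ls; mkdir -p pics
cat > h.py <<'E'
import numpy as np, cv2
from plant import ctrl
from scipy.spatial.transform import Rotation as R
def snap(n,f=None):
    s=ctrl.snapshot(n)
    if f: cv2.imwrite('pics/'+f,s['color'][...,::-1])
    return s
E
python3 - <<'E'
from h import *
o=ctrl.get_obs()
print(o)
for n in('scene','side','wrist'):
    s=snap(n,n+'0.png'); np.savez('pics/%s0.npz'%n,**s)
    print(n,{k:(v if k not in('color','depth') else v.shape) for k,v in s.items()})
E
```

```text
pics
{'clock': 0.0, 'joint_pos': array([ 1.65074992e+01,  2.05899116e+01,  6.34219024e-01, -1.89155115e-02,
       -7.01368995e+01, -1.65081747e+01]), 'qvel': array([-0.03753827, -0.06097487, -0.01000224, -0.02752195, -0.07565648,
       -0.02020081]), 'tau': array([-8.00930356e-04, -5.82726967e+01,  2.93058443e+01,  6.99745238e+00,
        6.93249181e-03, -2.06530804e-04]), 'tool_pos': array([6.74801419e-01, 7.64084221e-07, 4.03746825e-01]), 'orientation': array([  95.63851166,   89.90571536, -174.36860519]), 'force': array([ 0.35523383, -0.3644937 , -0.51637929]), 'moment': array([ 0.01295606,  0.01898095, -0.00261558]), 'opening': 0.08780049231160866}
scene {'color': (480, 640, 3), 'depth': (480, 640), 'K': array([[543.11102012,   0.        , 312.22764789],
       [  0.        , 543.11102012, 239.18162764],
       [  0.        ,   0.        ,   1.        ]]), 'position': array([-0.45852581, -0.62412702,  0.77283802]), 'attitude': array([ 59.58504335,   0.2744876 , -59.42359723])}
side {'color': (480, 640, 3), 'depth': (480, 640), 'K': array([[561.88542019,   0.        , 325.40000011],
       [  0.        , 561.88542019, 237.65852255],
       [  0.        ,   0.        ,   1.        ]]), 'position': array([ 1.18063403, -0.53111846,  1.26394056]), 'attitude': array([34.07442394, -0.3301491 , 50.47086299])}
wrist {'color': (480, 640, 3), 'depth': (480, 640), 'K': array([[371.64829954,   0.        , 317.40143389],
       [  0.        , 371.64829954, 240.04801723],
       [  0.        ,   0.        ,   1.        ]]), 'hand_eye': array([[ 4.55840894e-05,  2.58750190e-01, -9.65944272e-01,
         1.95691448e-02],
       [ 9.99999977e-01,  1.89873583e-04,  9.80531865e-05,
        -3.06469245e-04],
       [ 2.08778580e-04, -9.65944255e-01, -2.58750175e-01,
        -6.94736141e-02],
       [ 0.00000000e+00,  0.00000000e+00,  0.00000000e+00,
         1.00000000e+00]])}
```

View pics/scene0.png

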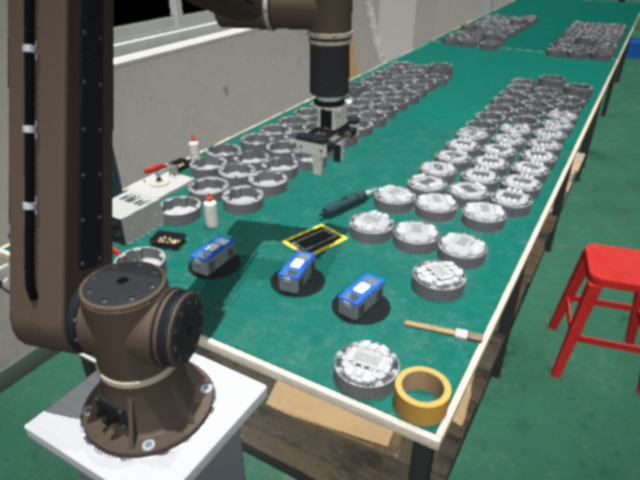

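View pics/side0.png

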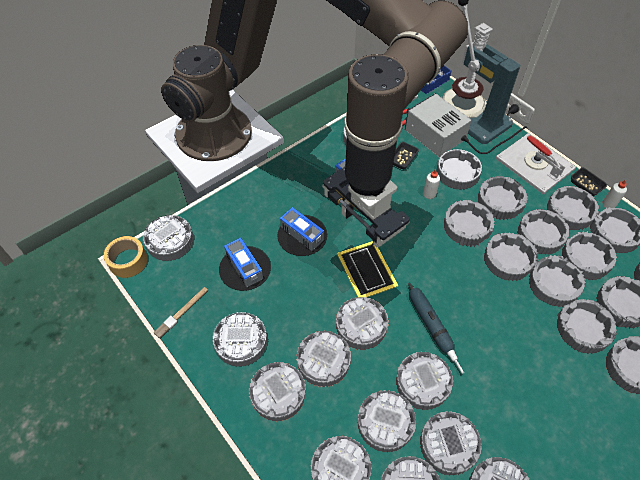

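View pics/wrist0.png

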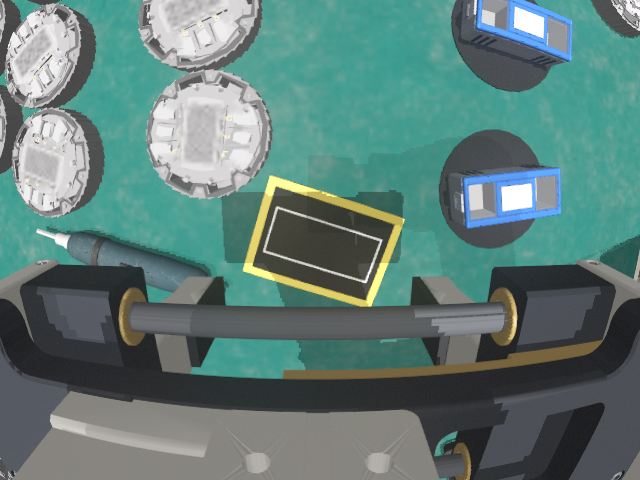

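The scene view shows three cases at about (213,256), (297,270) and (360,296), and the mat at (315,239). The bottle is at (210,210). Next I back-project them.

```bash
cat >> h.py <<'E'
def Rw(e): return R.from_euler('xyz',e,degrees=True).as_matrix()
def cloud(s,obs=None):
    v,u=np.mgrid[:480,:640].astype(float); K=s['K'];d=s['depth'].astype(float)
    x=(u-K[0,2])/K[0,0]; y=(v-K[1,2])/K[1,1]
    if 'hand_eye' in s:
        r=np.hypot(x,y); k=np.where(r>1e-9,np.tan(np.minimum(r,1.5))/np.maximum(r,1e-9),1); x=x*k;y=y*k
    P=np.stack([x*d,-y*d,-d],-1)
    if 'hand_eye' in s:
        T=s['hand_eye']; P=P@T[:3,:3].T+T[:3,3]
        return P@Rw(obs['orientation']).T+obs['tool_pos']
    return P@Rw(s['attitude']).T+s['position']
E
python3 - <<'E'
from h import *
from scipy import ndimage as nd
o=ctrl.get_obs()
for n in('scene','side','wrist'):
    s=dict(np.load(f'pics/{n}0.npz')); P=cloud(s,o)
    hsv=cv2.cvtColor(s['color'],cv2.COLOR_RGB2HSV)
    for nm,m,zr in (('blue',(hsv[...,0]>100)&(hsv[...,0]<125)&(hsv[...,1]>150)&(hsv[...,2]>90),(0.035,.065)),('yel',(hsv[...,0]>20)&(hsv[...,0]<35)&(hsv[...,1]>130)&(hsv[...,2]>120),(-.01,.015))):
        m=m&(s['depth']>0)&(P[...,2]>zr[0])&(P[...,2]<zr[1])&(P[...,0]<.9)
        m2=cv2.morphologyEx(m.astype(np.uint8),cv2.MORPH_CLOSE,np.ones((9,9)))
        L,k=nd.label(m2)
        for i in range(1,k+1):
            mm=m&(L==i)
            if mm.sum()<60: continue
            q=P[mm]
            if nm=='blue': q=q[q[:,2]>np.percentile(q[:,2],90)-.006]
            r=cv2.minAreaRect(q[:,:2].astype(np.float32)*1000)
            v,u=np.nonzero(mm)
            print(n,nm,mm.sum(),'px',u.mean().round(),v.mean().round(),'rect',np.round(r[0],1),np.round(r[1],1),round(r[2],1),'z',np.percentile(q[:,2],[5,50,95]).round(4))
s=dict(np.load('pics/scene0.npz'));P=cloud(s)
for u,v in((210,205),(210,215),(142,258),(366,365),(439,275),(373,222),(302,265),(210,262)): print(u,v,P[v,u].round(3))
E
```

```text
scene blue 202 px 212.0 250.0 rect [431.3 200.7] [117.1  53. ] 1.0 z [0.0504 0.0537 0.0563]
scene blue 251 px 297.0 266.0 rect [474.4 -25.8] [118.9  52.3] 8.0 z [0.0509 0.0536 0.0565]
scene blue 329 px 362.0 290.0 rect [ 462.1 -206. ] [ 53.4 118.9] 83.8 z [0.0508 0.0537 0.0562]
scene yel 179 px 330.0 237.0 rect [684.6  31.2] [114.8 128.9] 77.5 z [0.0014 0.0042 0.0071]
scene yel 108 px 293.0 240.0 rect [650.9  93.8] [118.7  53.5] 11.7 z [0.0009 0.0041 0.0071]
side blue 340 px 301.0 224.0 rect [478.7 -25.4] [116.8  52.2] 8.2 z [0.0501 0.0527 0.0569]
side blue 362 px 242.0 258.0 rect [ 466.4 -206.4] [ 49.  119.3] 82.8 z [0.0495 0.0522 0.0561]
side yel 395 px 366.0 270.0 rect [670.   38.8] [110.9 153.4] 72.5 z [-0.0011  0.0029  0.0073]
wrist blue 1700 px 527.0 28.0 rect [ 464.5 -205.4] [ 50.6 116.7] 82.6 z [0.0512 0.0531 0.0545]
wrist blue 2083 px 511.0 196.0 rect [477.4 -25.5] [116.1  49.9] 8.6 z [0.0518 0.0533 0.0546]
wrist yel 1112 px 366.0 217.0 rect [644.2  16.6] [ 53.3 115.5] 71.8 z [0.0022 0.0036 0.0048]
wrist yel 302 px 254.0 243.0 rect [741.2  31.2] [57.3  8.9] 71.7 z [0.0024 0.0036 0.0049]
wrist yel 672 px 319.0 290.0 rect [672.8  89.6] [ 12.1 114.9] 74.0 z [0.0024 0.0036 0.0049]
210 205 [0.582 0.332 0.076]
210 215 [0.581 0.335 0.043]
142 258 [0.35  0.377 0.01 ]
366 365 [ 0.248 -0.32   0.05 ]
439 275 [ 0.605 -0.339  0.051]
373 222 [ 0.763 -0.094  0.051]
302 265 [ 0.476 -0.039  0.053]
210 262 [0.388 0.176 0.041]
```

Run:
```python
import cv2
a=cv2.imread('pics/scene0.png')[190:330,100:420]
cv2.imwrite('pics/crop1.png',cv2.resize(a,None,fx=2.5,fy=2.5,interpolation=3))
```

```text
(no output)
```

View pics/crop1.png

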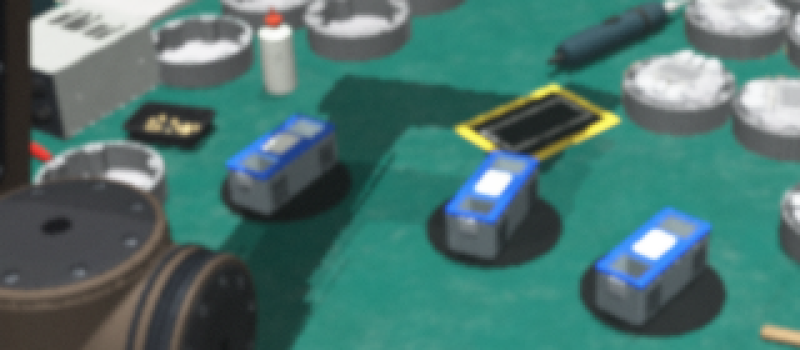

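```bash
cat >> h.py <<'E'
def tgt(yaw):  # tool x down, tool y along own y of a case with given yaw
    c,s=np.cos(np.radians(yaw)),np.sin(np.radians(yaw))
    y=np.array([-s,c,0]);x=np.array([0,0,-1.]);return np.stack([x,y,np.cross(x,y)],1)
def plan(p,Rt,n,o=None):
    o=o or ctrl.get_obs(); p0=np.array(o['tool_pos']);R0=Rw(o['orientation'])
    w=R.from_matrix(R0.T@Rt).as_rotvec()/n; d=(np.array(p)-p0)/n
    for i in range(n):
        Ri=R0@R.from_rotvec(w*i).as_matrix()
        print(np.round(Ri.T@d,4).tolist(),np.round(np.degrees(w),2).tolist())
def st():
    o=ctrl.get_obs();M=Rw(o['orientation'])
    print('t',round(o['clock'],2),'tcp',o['tool_pos'].round(4),'grasp',(o['tool_pos']+M[:,0]*.159).round(4),'open',round(o['opening'],4))
    print('x',M[:,0].round(4),'y',M[:,1].round(4),'yawY',np.degrees(np.arctan2(-M[0,1],M[1,1])).round(2),'q',o['joint_pos'].round(1),'F',o['force'].round(2),'M',o['moment'].round(3))
E
python3 - <<'E'
from h import *
st()
o=ctrl.get_obs()
for n in('wrist','side'):
    s=dict(np.load(f'pics/{n}0.npz'));P=cloud(s,o)
    hsv=cv2.cvtColor(s['color'],cv2.COLOR_RGB2HSV)
    m=(hsv[...,0]>20)&(hsv[...,0]<35)&(hsv[...,1]>130)&(hsv[...,2]>120)&(abs(P[...,2]-.003)<.004)&(np.hypot(P[...,0]-.67,P[...,1]-.04)<.11)
    print(cv2.minAreaRect(P[m][:,:2].astype(np.float32)*1000))
plan([.4772,-.0255,.27],tgt(8.4),8)
E
```

```text
t 0.15 tcp [0.6749 0.     0.4039] grasp [ 0.6747 -0.      0.2449] open 0.0879
x [-1.3e-03 -1.0e-04 -1.0e+00] y [-1.0e+00  1.0e-04  1.3e-03] yawY 90.0 q [ 16.5  20.6   0.6  -0.  -70.1 -16.5] F [-0.31  0.42  0.73] M [-0.022 -0.037  0.039]
((669.436279296875, 38.5557861328125), (109.98178100585938, 149.8681640625), 72.21219635009766)
((671.2105712890625, 38.54814529418945), (109.87236022949219, 150.2455596923828), 71.68655395507812)
[0.0168, 0.0247, -0.0032] [10.2, -0.01, -0.01]
[0.0168, 0.0237, -0.0075] [10.2, -0.01, -0.01]
[0.0168, 0.022, -0.0116] [10.2, -0.01, -0.01]
[0.0168, 0.0196, -0.0153] [10.2, -0.01, -0.01]
[0.0168, 0.0166, -0.0186] [10.2, -0.01, -0.01]
[0.0168, 0.0131, -0.0212] [10.2, -0.01, -0.01]
[0.0168, 0.0091, -0.0232] [10.2, -0.01, -0.01]
[0.0167, 0.0049, -0.0244] [10.2, -0.01, -0.01]
```

```bash
python3 -m inch '[0.0168,0.0247,-0.0032,10.2,0,0,0.0876, 0.0168,0.0237,-0.0075,10.2,0,0,0.0876, 0.0168,0.022,-0.0116,10.2,0,0,0.0876, 0.0168,0.0196,-0.0153,10.2,0,0,0.0876, 0.0168,0.0166,-0.0186,10.2,0,0,0.0876, 0.0168,0.0131,-0.0212,10.2,0,0,0.0876, 0.0168,0.0091,-0.0232,10.2,0,0,0.0876, 0.0168,0.005,-0.0244,10.2,0,0,0.0876]'
python3 - <<'E'
from h import *
st()
o=ctrl.get_obs()
s=snap('wrist','w1.png');P=cloud(s,o)
hsv=cv2.cvtColor(s['color'],cv2.COLOR_RGB2HSV)
m=(hsv[...,0]>100)&(hsv[...,0]<125)&(hsv[...,1]>150)&(hsv[...,2]>90)&(abs(P[...,2]-.053)<.006)
n,L,stt,_=cv2.connectedComponentsWithStats(cv2.morphologyEx(m.astype(np.uint8),cv2.MORPH_CLOSE,np.ones((15,15))))
for i in range(1,n):
    if stt[i,4]>100: print(stt[i],cv2.minAreaRect(P[m&(L==i)][:,:2].astype(np.float32)*1000))
plan([.4772,-.0255,.19],tgt(8.4),3)
E
```

```text
clock: 1.15
tool_pos: [0.4712, -0.0226, 0.2646]
orientation: [-179.2, 89.9, -173.5]
force: [-0.2, 0.8, 0.1]
opening: 0.0877
t 1.15 tcp [ 0.4712 -0.0226  0.2646] grasp [ 0.4709 -0.0226  0.1056] open 0.0877
x [-2.e-03 -2.e-04 -1.e+00] y [-0.1003  0.995  -0.    ] yawY 5.75 q [  21.2    9.8  -35.    -0.   -45.3 -105.5] F [-0.19  0.77  0.14] M [-0.013 -0.121 -0.006]
[ 66 145  14 120 309] ((447.4664611816406, -179.19766235351562), (2.5796432495117188, 76.38584899902344), 82.33338928222656)
[ 603  159   37  115 1584] ((420.0413513183594, 185.94244384765625), (88.43489074707031, 39.22162628173828), 20.361797332763672)
[345 341  10  17 156] ((518.7796630859375, 1.499664545059204), (12.72416877746582, 5.4232964515686035), 8.306242942810059)
[0.0241, -0.001, 0.0034] [-1.11, -0.14, -0.01]
[0.0241, -0.001, 0.0033] [-1.11, -0.14, -0.01]
[0.0241, -0.0011, 0.0033] [-1.11, -0.14, -0.01]
```

View pics/w1.png

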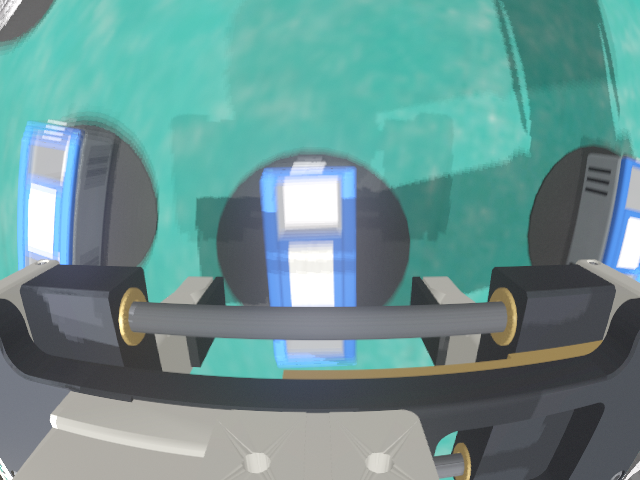

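The wrist view has case B centred between the open fingers at about x=310, with one lid end at (310,205) in view of this camera.

```bash
python3 -m inch '[0.02,-0.001,0.0033,-1.2,-0.1,0,0.0876, 0.02,-0.001,0.0033,-1.2,-0.1,0,0.0876,0,0,0,0,0,0,0.0876]'
python3 - <<'E'
from h import *
st()
o=ctrl.get_obs()
s=snap('wrist','w2.png');P=cloud(s,o)
hsv=cv2.cvtColor(s['color'],cv2.COLOR_RGB2HSV)
m=(hsv[...,0]>100)&(hsv[...,0]<125)&(hsv[...,1]>150)&(hsv[...,2]>90)&(abs(P[...,2]-.053)<.006)
n,L,stt,_=cv2.connectedComponentsWithStats(cv2.morphologyEx(m.astype(np.uint8),cv2.MORPH_CLOSE,np.ones((15,15))))
for i in range(1,n):
    if stt[i,4]>100: print(stt[i],cv2.minAreaRect(P[m&(L==i)][:,:2].astype(np.float32)*1000))
plan([.4772,-.0255,.192],tgt(8.4),3)
E
```

```text
clock: 1.58
tool_pos: [0.473, -0.025, 0.2215]
orientation: [173.8, 89.8, -178.6]
force: [0.7, 0.0, 0.5]
opening: 0.0876
t 1.57 tcp [ 0.473  -0.025   0.2215] grasp [ 0.4724 -0.025   0.0625] open 0.0876
x [-3.9e-03 -1.0e-04 -1.0e+00] y [-1.321e-01  9.912e-01  4.000e-04] yawY 7.59 q [ 2.080e+01  1.380e+01 -3.740e+01 -1.000e-01 -3.900e+01 -1.031e+02] F [0.73 0.01 0.49] M [-0.021 -0.096  0.035]
[   0  129   40  136 1220] ((439.68011474609375, -183.50352478027344), (75.00298309326172, 30.53144645690918), 10.560063362121582)
[258 271  12  35 230] ((468.1719665527344, -50.415714263916016), (16.610485076904297, 4.358422756195068), 15.486556053161621)
[264 341  24  38 620] ((504.271240234375, -40.80734634399414), (23.19669532775879, 10.891328811645508), 7.579113483428955)
[351 341  19  28 436] ((496.5443115234375, -1.8099536895751953), (16.335426330566406, 8.452896118164062), 9.640569686889648)
[0.0101, -0.0004, 0.0013] [-0.27, -0.05, -0.01]
[0.0101, -0.0004, 0.0013] [-0.27, -0.05, -0.01]
[0.0101, -0.0004, 0.0013] [-0.27, -0.05, -0.01]
```

View pics/w2.png

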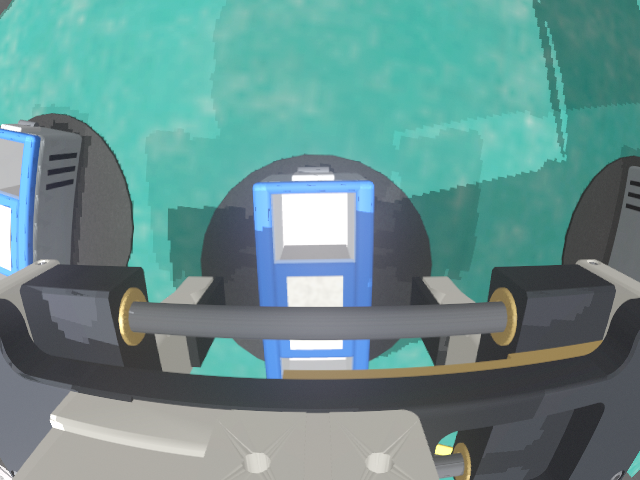

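The open window is at (315,225) with no red in it, and the case is centred between the fingers. Descending and closing.

```bash
python3 -m inch '[0.0101,-0.0005,0.0025,-0.4,-0.1,0,0.0876, 0.0101,-0.0004,0.0018,-0.4,-0.1,0,0.0876,0.0101,0,0.001,0,0,0,0.0876,0,0,0,0,0,0,0.0876]'
python3 - <<'E'
from h import *
st()
plan([.4772,-.0255,.192],tgt(8.4),1)
E
```

```text
clock: 2.12
tool_pos: [0.4797, -0.0248, 0.1913]
orientation: [15.1, 89.8, 23.5]
force: [-0.5, -0.5, -0.5]
opening: 0.0878
t 2.12 tcp [ 0.4797 -0.0248  0.1913] grasp [ 0.4802 -0.0246  0.0323] open 0.0878
x [ 0.0032  0.0014 -1.    ] y [-1.467e-01  9.892e-01  9.000e-04] yawY 8.43 q [  20.6   17.2  -38.4   -0.   -34.2 -102.1] F [-0.48 -0.54 -0.47] M [-0.012 -0.045  0.001]
[-0.0007, -0.0003, -0.0025] [0.03, 0.19, -0.05]
```

```bash
python3 -m inch '[0,0,-0.002,0,0.1,0,0.04,0,0,0,0,0,0,0.04,0,0,0,0,0,0,0.04,0,0,0,0,0,0,0.04,0,0,0,0,0,0,0.04]'
python3 - <<'E'
from h import *
st()
E
```

```text
clock: 2.75
tool_pos: [0.4777, -0.0251, 0.1919]
orientation: [22.8, 89.8, 31.2]
force: [0.4, 0.1, -1.9]
opening: 0.0503
t 2.75 tcp [ 0.4777 -0.0251  0.1919] grasp [ 0.4781 -0.0248  0.0329] open 0.0503
x [ 0.0024  0.0014 -1.    ] y [-0.1467  0.9892  0.0011] yawY 8.43 q [ 2.060e+01  1.700e+01 -3.860e+01 -1.000e-01 -3.430e+01 -1.021e+02] F [ 0.41  0.08 -1.9 ] M [-0.144 -0.33   0.009]
```

```bash
cat >> h.py <<'E'
def mom(n=8):
    # moment about tool y, averaged over readings (snapshots advance 0.05 s)
    a=[]
    for _ in range(n):
        ctrl.snapshot('side'); o=ctrl.get_obs();M=Rw(o['orientation'])
        a.append(np.r_[M.T@o['moment'],o['force'],M[2,0],M[2,1],M[2,2]])
    a=np.array(a);print('M tool',a[:,:3].mean(0).round(4),'sd',a[:,:3].std(0).round(4),'F',a[:,3:6].mean(0).round(2),'tool x,y,z up-comp',a[:,6:].mean(0).round(4))
E
python3 -m inch '[-0.015,0,0,0,0,0,0.04,-0.03,0,0,0,0,0,0.04,-0.03,0,0,0,0,0,0.04,-0.03,0,0,0,0,0,0.04,-0.03,0,0,0,0,0,0.04,-0.015,0,0,0,0,0,0.04,0,0,0,0,0,0,0.04,0,0,0,0,0,0,0.04]'
python3 - <<'E'
from h import *
st();mom();snap('wrist','w3.png')
E
```

```text
clock: 3.75
tool_pos: [0.4746, -0.0258, 0.3427]
orientation: [162.6, 89.6, 170.9]
force: [0.4, -0.9, -3.7]
opening: 0.0497
t 3.75 tcp [ 0.4746 -0.0258  0.3427] grasp [ 0.4735 -0.0256  0.1838] open 0.0497
x [-0.0065  0.001  -1.    ] y [-0.1443  0.9895  0.002 ] yawY 8.3 q [  20.6    4.7  -28.7   -0.2  -57.  -102.2] F [ 0.41 -0.9  -3.73] M [-0.046 -0.134 -0.012]
M tool [ 0.013  -0.1348 -0.0487] sd [0.0228 0.0147 0.029 ] F [ 0.18  0.01 -2.87] tool x,y,z up-comp [-1.      0.0016 -0.0063]
```

View pics/w3.png

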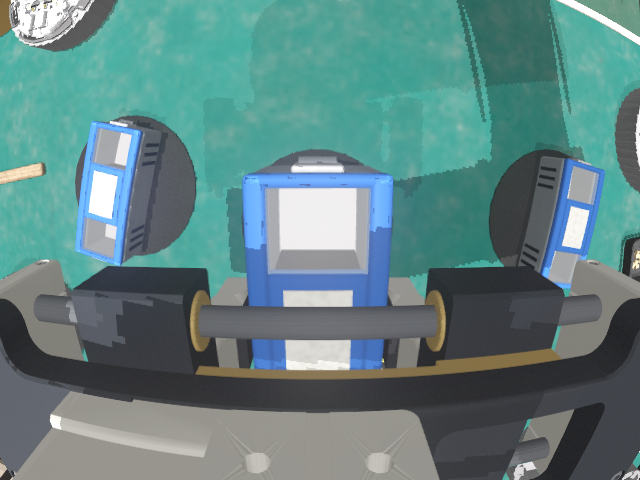

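Case B is lifted and its window is empty. Now tipping the near (camera) end down.

```bash
python3 -m inch '[0,0,0,0,-9,0,0.04,0,0,0,0,-9,0,0.04,0,0,0,0,-9,0,0.04,0,0,0,0,-9,0,0.04,0,0,0,0,0,0,0.04,0,0,0,0,0,0,0.04,0,0,0,0,0,0,0.04]'
python3 - <<'E'
from h import *
st();snap('wrist','w4.png')
E
python3 -m inch '[0,0,0,0,9,0,0.04,0,0,0,0,9,0,0.04,0,0,0,0,9,0,0.04,0,0,0,0,7,0,0.04,0,0,0,0,0,0,0.04,0,0,0,0,0,0,0.04,0,0,0,0,0,0,0.04]'
python3 - <<'E'
from h import *
st();mom()
E
```

```text
clock: 5.08
tool_pos: [0.4862, -0.0426, 0.3536]
orientation: [-2.5, 57.6, 4.9]
force: [-0.4, 0.9, -3.2]
opening: 0.0498
t 5.08 tcp [ 0.4862 -0.0426  0.3536] grasp [ 0.571  -0.0354  0.2193] open 0.0498
x [ 0.5333  0.0454 -0.8447] y [-0.1221  0.9922 -0.0237] yawY 7.01 q [  16.9   -3.7  -52.1   33.5  -11.7 -130.7] F [-0.41  0.91 -3.21] M [-0.263  2.267  0.026]
clock: 6.0
tool_pos: [0.488, -0.0415, 0.3533]
orientation: [-104.6, 88.6, -97.7]
force: [0.5, -0.1, -2.7]
opening: 0.0501
t 6.0 tcp [ 0.488  -0.0415  0.3533] grasp [ 0.4874 -0.0453  0.1944] open 0.0501
x [-0.0032 -0.0238 -0.9997] y [-0.121   0.9924 -0.0232] yawY 6.95 q [  18.7    5.4  -27.     1.5  -58.2 -102.6] F [ 0.46 -0.06 -2.69] M [ 0.071 -0.088  0.016]
M tool [ 0.0053 -0.1322  0.064 ] sd [0.0219 0.0413 0.0299] F [-0.06  0.12 -3.11] tool x,y,z up-comp [-0.9997 -0.0234 -0.0068]
```

View pics/w4.png

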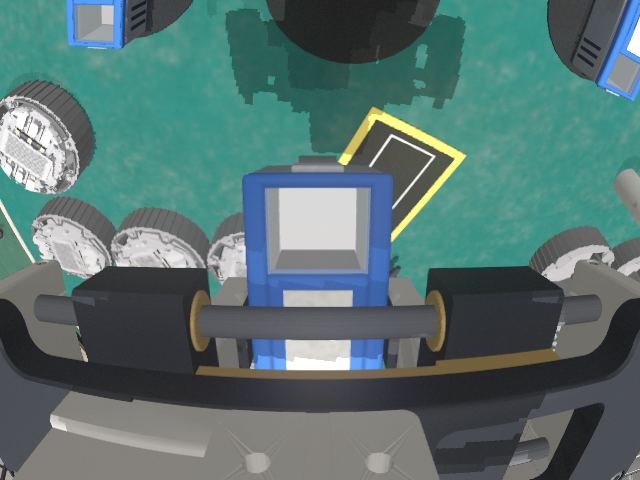

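The near window at (318,215) is still empty after 32° of tip, and the moment is unchanged. Now tipping the other end down.

```bash
python3 -m inch '[0,0,0,0,9,0,0.04,0,0,0,0,9,0,0.04,0,0,0,0,9,0,0.04,0,0,0,0,9,0,0.04,0,0,0,0,0,0,0.04,0,0,0,0,0,0,0.04,0,0,0,0,0,0,0.04]'
python3 - <<'E'
from h import *
st();snap('wrist','w5.png')
E
python3 -m inch '[0,0,0,0,-9,0,0.04,0,0,0,0,-9,0,0.04,0,0,0,0,-9,0,0.04,0,0,0,0,-7,0,0.04,0,0,0,0,0,0,0.04,0,0,0,0,0,0,0.04,0,0,0,0,0,0,0.04]'
python3 - <<'E'
from h import *
st();mom(12);snap('wrist','w6.png');snap('scene','s6.png')
a=np.hstack([cv2.imread('pics/w5.png'),cv2.imread('pics/w6.png')]);cv2.imwrite('pics/w56.png',cv2.resize(a,(800,300)))
plan([.4777,-.0251,.25],tgt(8.43),4)
E
```

```text
clock: 7.28
tool_pos: [0.4891, -0.0416, 0.3547]
orientation: [-177.9, 53.3, -171.4]
force: [0.3, -0.2, -2.4]
opening: 0.0498
t 7.28 tcp [ 0.4891 -0.0416  0.3547] grasp [ 0.3952 -0.0558  0.2272] open 0.0498
x [-0.5903 -0.0893 -0.8022] y [-0.1203  0.9925 -0.0219] yawY 6.91 q [ 16.1  18.3 -13.1  -4.5 -94.9 -98.5] F [ 0.29 -0.2  -2.39] M [ 0.357 -2.726  0.016]
clock: 8.2
tool_pos: [0.4868, -0.0419, 0.358]
orientation: [-139.5, 88.2, -132.5]
force: [1.1, -0.1, -3.6]
opening: 0.0501
t 8.2 tcp [ 0.4868 -0.0419  0.358 ] grasp [ 0.4834 -0.0456  0.1991] open 0.0501
x [-0.0211 -0.0231 -0.9995] y [-0.1215  0.9924 -0.0203] yawY 6.98 q [  18.6    5.4  -26.2    1.   -60.  -102.1] F [ 1.15 -0.08 -3.57] M [ 0.095 -0.226 -0.001]
M tool [ 0.0028 -0.2081  0.0411] sd [0.0254 0.0418 0.0293] F [ 0.09  0.11 -2.92] tool x,y,z up-comp [-0.9995 -0.0203 -0.0228]
[0.027, 0.005, -0.0011] [-0.36, -0.32, 0.29]
[0.027, 0.0049, -0.0012] [-0.36, -0.32, 0.29]
[0.027, 0.0048, -0.0013] [-0.36, -0.32, 0.29]
[0.027, 0.0046, -0.0015] [-0.36, -0.32, 0.29]
```

View pics/w56.png

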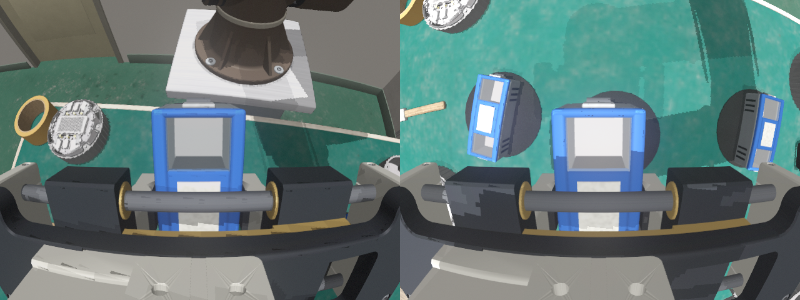

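The near window is empty in both pictures. With the residual tilt allowed for (about 4.5 N·m per rad), the moments agree to about 0.003 N·m, so B is quiet. I'm setting it back.

```bash
python3 -m inch '[0.025,0.005,-0.0011,-0.36,-0.4,0.35,0.04,0.025,0.0049,-0.0012,-0.36,-0.4,0.35,0.04,0.025,0.0048,-0.0013,-0.36,-0.32,0.3,0.04,0.025,0.0046,-0.0015,-0.36,-0.32,0.3,0.04,0,0,0,0,0,0,0.04]'
python3 - <<'E'
from h import *
st()
plan([.4777,-.0251,.192],tgt(8.43),3)
E
```

```text
clock: 9.52
tool_pos: [0.4785, -0.0243, 0.2566]
orientation: [25.1, 89.6, 33.6]
force: [-0.4, 0.1, -2.3]
opening: 0.0496
t 9.53 tcp [ 0.4785 -0.0243  0.2566] grasp [ 0.4794 -0.0236  0.0976] open 0.0496
x [ 0.0062  0.0041 -1.    ] y [-0.1472  0.9891  0.0032] yawY 8.47 q [ 2.060e+01  1.100e+01 -3.480e+01 -1.000e-01 -4.380e+01 -1.021e+02] F [-0.37  0.12 -2.28] M [-0.126 -0.093 -0.032]
[0.0215, -0.0003, -0.0004] [0.01, 0.13, -0.06]
[0.0215, -0.0003, -0.0004] [0.01, 0.13, -0.06]
[0.0215, -0.0002, -0.0003] [0.01, 0.13, -0.06]
```

```bash
python3 -m inch '[0.02,-0.0003,-0.0004,0,0.13,-0.06,0.04,0.02,-0.0003,-0.0004,0,0.13,-0.06,0.04,0.012,0,0,0,0.1,0,0.04,0.006,0,0,0,0,0,0.04,0,0,0,0,0,0,0.04]'
python3 - <<'E'
from h import *
st()
plan([.4777,-.0251,.192],tgt(8.43),1)
E
```

```text
clock: 10.15
tool_pos: [0.4815, -0.0244, 0.2019]
orientation: [3.8, 89.6, 12.4]
force: [0.3, -0.3, -3.5]
opening: 0.0501
t 10.15 tcp [ 0.4815 -0.0244  0.2019] grasp [ 0.4827 -0.0241  0.043 ] open 0.0501
x [ 0.0072  0.0016 -1.    ] y [-1.489e-01  9.889e-01  5.000e-04] yawY 8.56 q [ 2.060e+01  1.620e+01 -3.780e+01  1.000e-01 -3.560e+01 -1.021e+02] F [ 0.29 -0.25 -3.49] M [-0.121 -0.076  0.021]
[0.0099, -0.0002, -0.004] [0.13, 0.42, -0.03]
```

```bash
python3 -m inch '[0.003,0,-0.004,0.13,0.4,0,0.04,0.003,0,0,0,0,0,0.04,0.003,0,0,0,0,0,0.04,0,0,0,0,0,0,0.04]'
python3 - <<'E'
from h import *
st()
plan([.4777,-.0251,.192],tgt(8.43),1)
E
```

```text
clock: 10.65
tool_pos: [0.4778, -0.0248, 0.1937]
orientation: [20.1, 89.9, 28.5]
force: [0.6, 0.2, -2.5]
opening: 0.0498
t 10.65 tcp [ 0.4778 -0.0248  0.1937] grasp [ 0.4782 -0.0247  0.0347] open 0.0498
x [ 0.0022  0.0012 -1.    ] y [-1.467e-01  9.892e-01  8.000e-04] yawY 8.44 q [  20.6   16.8  -38.5   -0.   -34.6 -102.2] F [ 0.57  0.22 -2.52] M [ 0.029 -0.105  0.003]
[0.0017, -0.0002, -0.0002] [0.01, 0.13, -0.05]
```

```bash
python3 -m inch '[0.0017,0,0,0,0,0,0.04,0.0008,0,0,0,0,0,0.04,0,0,0,0,0,0,0.04]'
python3 - <<'E'
from h import *
st()
E
```

```text
clock: 11.02
tool_pos: [0.4781, -0.0247, 0.192]
orientation: [14.2, 89.8, 22.6]
force: [0.6, 0.1, -2.8]
opening: 0.0497
t 11.03 tcp [ 0.4781 -0.0247  0.192 ] grasp [ 0.4785 -0.0245  0.033 ] open 0.0497
x [ 0.0028  0.0012 -1.    ] y [-1.471e-01  9.891e-01  8.000e-04] yawY 8.46 q [  20.7   17.   -38.6   -0.   -34.3 -102.2] F [ 0.62  0.15 -2.82] M [-0.    -0.164 -0.005]
```

```bash
python3 -m inch '[0.0012,0,0,0,0,0,0.04,0.0008,0,0,0,0,0,0.04,0,0,0,0,0,0,0.04]'
python3 - <<'E'
from h import *
st()
E
```

```text
clock: 11.4
tool_pos: [0.478, -0.0247, 0.192]
orientation: [8.4, 89.8, 16.9]
force: [-1.0, 0.3, -4.0]
opening: 0.05
t 11.4 tcp [ 0.478  -0.0247  0.192 ] grasp [ 0.4786 -0.0245  0.033 ] open 0.05
x [ 0.0035  0.0011 -1.    ] y [-1.477e-01  9.890e-01  5.000e-04] yawY 8.5 q [  20.7   17.   -38.6    0.   -34.2 -102.2] F [-0.98  0.27 -3.97] M [-0.066 -0.098  0.022]
```

```bash
python3 -m inch '[0,0,0,0,0,0,0.0876,0,0,0,0,0,0,0.0876,0,0,0,0,0,0,0.0876,-0.03,0,0,0,0,0,0.0876,-0.05,0,0,0,0,0,0.0876,0,0,0,0,0,0,0.0876]'
python3 - <<'E'
from h import *
st()
s=snap('side','d1.png');P=cloud(s)
cv2.imwrite('pics/d1c.png',cv2.resize(cv2.imread('pics/d1.png')[150:330,200:440],(800,600)))
plan([.4645,-.2055,.27],tgt(-7.3),4)
E
```

```text
clock: 12.15
tool_pos: [0.4786, -0.0246, 0.2738]
orientation: [-4.8, 89.8, 3.7]
force: [1.0, 0.5, 0.1]
opening: 0.0873
t 12.15 tcp [ 0.4786 -0.0246  0.2738] grasp [ 0.4791 -0.0246  0.1148] open 0.0873
x [ 3.1e-03  2.0e-04 -1.0e+00] y [-1.484e-01  9.889e-01 -3.000e-04] yawY 8.53 q [ 2.070e+01  9.700e+00 -3.370e+01  1.000e-01 -4.650e+01 -1.022e+02] F [0.97 0.45 0.14] M [ 0.001 -0.147 -0.024]
[0.0005, -0.0442, -0.01] [3.95, -0.0, 0.0]
[0.0005, -0.0448, -0.0069] [3.95, -0.0, 0.0]
[0.0005, -0.0451, -0.0038] [3.95, -0.0, 0.0]
[0.0005, -0.0453, -0.0007] [3.95, -0.0, 0.0]
```

View pics/d1c.png

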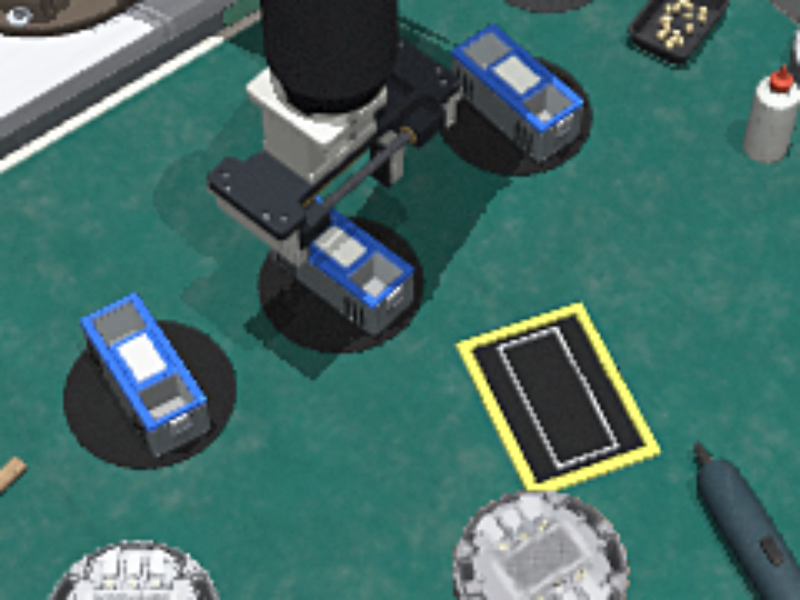

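B stands upright on its pad at about (360,270) in the crop. Now to C.

```bash
python3 -m inch '[0.0005,-0.0442,-0.01,3.95,0,0,0.0876,0.0005,-0.0448,-0.0069,3.95,0,0,0.0876,0.0005,-0.0451,-0.0038,3.95,0,0,0.0876,0.0005,-0.0453,-0.0007,3.95,0,0,0.0876,0,0,0,0,0,0,0.0876,0,0,0,0,0,0,0.0876]'
python3 - <<'E'
from h import *
st()
snap('wrist','w7.png')
plan([.4645,-.2055,.215],tgt(-7.3),2)
E
```

```text
clock: 12.95
tool_pos: [0.4622, -0.21, 0.2645]
orientation: [-177.9, 89.6, 174.3]
force: [-0.2, 0.0, -0.2]
opening: 0.0875
t 12.95 tcp [ 0.4622 -0.21    0.2645] grasp [ 0.461  -0.2098  0.1055] open 0.0875
x [-7.7e-03  8.0e-04 -1.0e+00] y [ 1.344e-01  9.909e-01 -3.000e-04] yawY -7.72 q [ -2.2  13.1 -30.6  -0.  -46.8 -95.5] F [-0.24  0.03 -0.24] M [-0.008 -0.179  0.023]
[0.0247, 0.0022, 0.001] [-0.19, -0.22, 0.01]
[0.0247, 0.0022, 0.0009] [-0.19, -0.22, 0.01]
```

View pics/w7.png

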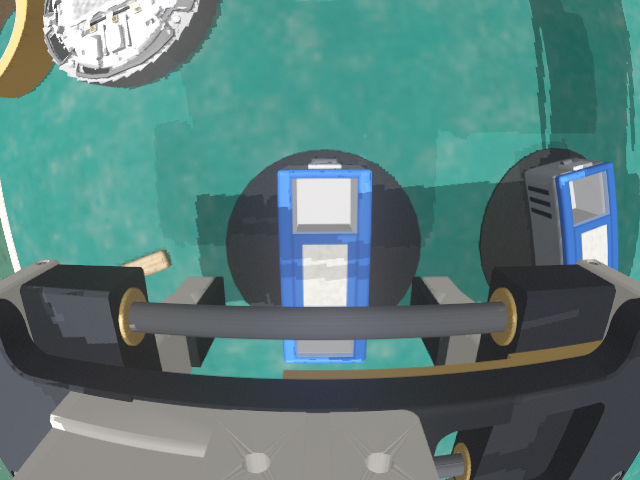

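C lies between the fingers at about x=325, slightly off-centre, which matches the planned offset. Descending.

```bash
python3 -m inch '[0.024,0.0022,0.001,0.2,-0.25,0,0.0876,0.024,0.0022,0.001,0.2,-0.25,0,0.0876,0.01,0,0,0,0,0,0.0876,0.008,0,0,0,0,0,0.0876,0,0,0,0,0,0,0.0876]'
python3 - <<'E'
from h import *
st()
plan([.4645,-.2055,.192],tgt(-7.3),1)
E
```

```text
clock: 13.62
tool_pos: [0.4659, -0.2019, 0.1972]
orientation: [-7.5, 89.9, -15.1]
force: [0.0, -0.6, 0.2]
opening: 0.0875
t 13.62 tcp [ 0.4659 -0.2019  0.1972] grasp [ 0.4663 -0.202   0.0382] open 0.0875
x [ 2.3e-03 -6.0e-04 -1.0e+00] y [ 1.333e-01  9.911e-01 -3.000e-04] yawY -7.66 q [ -1.2  18.7 -34.6   0.1 -36.6 -96.5] F [ 0.03 -0.59  0.17] M [-0.023 -0.12   0.007]
[0.0052, -0.0038, -0.0009] [-0.36, 0.13, 0.02]
```

```bash
python3 -m inch '[0.005,-0.0035,-0.001,-0.4,0.13,0,0.0876,0,0,0,0,0,0,0.0876,0,0,0,0,0,0,0.04,0,0,0,0,0,0,0.04,0,0,0,0,0,0,0.04,0,0,0,0,0,0,0.04]'
python3 - <<'E'
from h import *
st()
E
python3 -m inch '[-0.015,0,0,0,0,0,0.04,-0.03,0,0,0,0,0,0.04,-0.03,0,0,0,0,0,0.04,-0.03,0,0,0,0,0,0.04,-0.03,0,0,0,0,0,0.04,-0.015,0,0,0,0,0,0.04,0,0,0,0,0,0,0.04,0,0,0,0,0,0,0.04]'
python3 - <<'E'
from h import *
st();mom(6)
E
```

```text
clock: 14.38
tool_pos: [0.465, -0.2057, 0.1936]
orientation: [-3.6, 89.8, -10.8]
force: [0.6, 0.5, 0.3]
opening: 0.0533
t 14.38 tcp [ 0.465  -0.2057  0.1936] grasp [ 0.4655 -0.2058  0.0346] open 0.0533
x [ 3.e-03 -6.e-04 -1.e+00] y [ 1.259e-01  9.920e-01 -2.000e-04] yawY -7.23 q [ -1.7  19.  -34.7   0.  -36.  -95.6] F [0.59 0.53 0.3 ] M [-0.062 -0.071 -0.005]
clock: 15.38
tool_pos: [0.461, -0.205, 0.3502]
orientation: [150.6, 89.8, 143.3]
force: [-0.4, 0.2, -5.0]
opening: 0.0498
t 15.38 tcp [ 0.461  -0.205   0.3502] grasp [ 0.4605 -0.2046  0.1912] open 0.0498
x [-0.0029  0.0022 -1.    ] y [0.1278 0.9918 0.0018] yawY -7.34 q [ -1.7   7.1 -24.9  -0.1 -58.2 -95.6] F [-0.43  0.2  -4.96] M [-0.053 -0.11  -0.002]
M tool [-0.0043 -0.127  -0.0622] sd [0.0367 0.036  0.0168] F [ 0.01  0.13 -4.18] tool x,y,z up-comp [-1.      0.0015 -0.0036]
```

```bash
python3 -m inch '[0,0,0,0,-9,0,0.04,0,0,0,0,-9,0,0.04,0,0,0,0,-9,0,0.04,0,0,0,0,-9,0,0.04,0,0,0,0,0,0,0.04,0,0,0,0,0,0,0.04,0,0,0,0,0,0,0.04]'
python3 - <<'E'
from h import *
st();snap('wrist','w8.png')
E
python3 -m inch '[0,0,0,0,9,0,0.04,0,0,0,0,9,0,0.04,0,0,0,0,9,0,0.04,0,0,0,0,7,0,0.04,0,0,0,0,0,0,0.04,0,0,0,0,0,0,0.04]'
python3 - <<'E'
from h import *
st();mom(6)
E
```

```text
clock: 16.55
tool_pos: [0.4606, -0.2077, 0.3472]
orientation: [-0.5, 54.8, -8.1]
force: [0.2, 0.9, -4.7]
opening: 0.0497
t 16.55 tcp [ 0.4606 -0.2077  0.3472] grasp [ 0.5513 -0.2206  0.2172] open 0.0497
x [ 0.5702 -0.0808 -0.8175] y [ 0.1335  0.991  -0.0049] yawY -7.67 q [  -2.4   -1.5  -48.6   22.8   -8.4 -116.7] F [ 0.25  0.89 -4.68] M [0.33 2.6  0.01]
clock: 17.35
tool_pos: [0.4648, -0.2058, 0.3486]
orientation: [10.4, 89.0, 2.9]
force: [-0.5, 0.2, -3.8]
opening: 0.0496
t 17.35 tcp [ 0.4648 -0.2058  0.3486] grasp [ 0.4675 -0.2057  0.1897] open 0.0496
x [ 1.700e-02  9.000e-04 -9.999e-01] y [0.1306 0.9914 0.0031] yawY -7.51 q [ -1.7   7.2 -25.   -0.1 -56.9 -95.7] F [-0.53  0.23 -3.83] M [-0.121 -0.037  0.008]
M tool [ 0.0145 -0.0826 -0.0523] sd [0.0206 0.036  0.0342] F [-0.06 -0.15 -4.62] tool x,y,z up-comp [-0.9999  0.0026  0.0155]
```

View pics/w8.png

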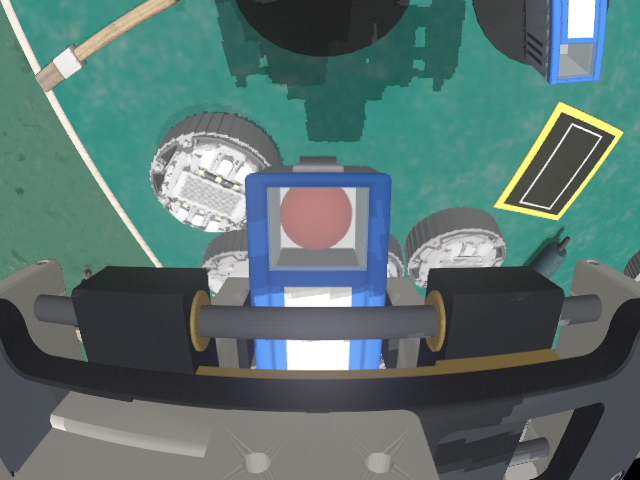

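The red ball shows in C's near window at (316,215), so C is the rattling case. I'm carrying it to the mat at (0.670, 0.0385), yaw −18°.

Run:
```python
from h import *
plan([.670,.0385,.32],tgt(-18),10)
```

```text
[0.0032, 0.0269, 0.0172] [1.05, 0.08, -0.02]
[0.0032, 0.0272, 0.0167] [1.05, 0.08, -0.02]
[0.0031, 0.0275, 0.0162] [1.05, 0.08, -0.02]
[0.0031, 0.0278, 0.0157] [1.05, 0.08, -0.02]
[0.0031, 0.0281, 0.0152] [1.05, 0.08, -0.02]
[0.003, 0.0284, 0.0147] [1.05, 0.08, -0.02]
[0.003, 0.0287, 0.0142] [1.05, 0.08, -0.02]
[0.003, 0.0289, 0.0136] [1.05, 0.08, -0.02]
[0.0029, 0.0292, 0.0131] [1.05, 0.08, -0.02]
[0.0029, 0.0294, 0.0126] [1.05, 0.08, -0.02]
```

```bash
python3 -m inch '[0.003,0.0269,0.0172,1.05,0.08,0,0.04,0.003,0.0272,0.0167,1.05,0.08,0,0.04,0.003,0.0275,0.0162,1.05,0.08,0,0.04,0.003,0.0278,0.0157,1.05,0.08,0,0.04,0.003,0.0281,0.0152,1.05,0.08,0,0.04,0.003,0.0284,0.0147,1.05,0.08,0,0.04,0.003,0.0287,0.0142,1.05,0.08,0,0.04,0.003,0.0289,0.0136,1.05,0.08,0,0.04,0.003,0.0292,0.0131,1.05,0.08,0,0.04,0.003,0.0294,0.0126,1.05,0.08,0,0.04,0,0,0,0,0,0,0.04,0,0,0,0,0,0,0.04]'
python3 - <<'E'
from h import *
st()
plan([.670,.0385,.278],tgt(-18),3)
E
```

```text
clock: 19.15
tool_pos: [0.6749, 0.0451, 0.3217]
orientation: [46.7, 89.5, 28.3]
force: [-0.2, -0.9, -3.9]
opening: 0.05
t 19.15 tcp [0.6749 0.0451 0.3217] grasp [0.6761 0.0457 0.1627] open 0.05
x [ 0.0075  0.004  -1.    ] y [0.3159 0.9488 0.0062] yawY -18.42 q [ 2.030e+01  2.380e+01 -5.500e+00 -1.000e-01 -6.020e+01 -1.287e+02] F [-0.16 -0.85 -3.91] M [-0.092 -0.114 -0.075]
[0.0145, -0.0027, -0.0009] [-0.14, 0.11, -0.12]
[0.0145, -0.0027, -0.0009] [-0.14, 0.11, -0.12]
[0.0146, -0.0026, -0.0009] [-0.14, 0.11, -0.12]
```

```bash
python3 -m inch '[0.014,-0.0027,-0.0009,-0.14,0.11,-0.12,0.04,0.014,-0.0027,-0.0009,-0.14,0.11,-0.12,0.04,0.011,-0.002,-0.0009,-0.14,0.11,-0.12,0.04,0,0,0,0,0,0,0.04,0,0,0,0,0,0,0.04]'
python3 - <<'E'
from h import *
st()
o=ctrl.get_obs()
plan([.670,.0385,.278],tgt(-18),1)
snap('wrist','f_w.png')
for n in('scene','side'):
    s=snap(n,f'f_{n}.png');P=cloud(s)
    hsv=cv2.cvtColor(s['color'],cv2.COLOR_RGB2HSV)
    m=(hsv[...,0]>100)&(hsv[...,0]<125)&(hsv[...,1]>150)&(hsv[...,2]>70)&(s['depth']>0)&(np.hypot(P[...,0]-.67,P[...,1]-.04)<.1)&(P[...,2]>.05)
    q=P[m];print(n,m.sum(),'z',np.percentile(q[:,2],[5,50,95]).round(4),cv2.minAreaRect(q[:,:2].astype(np.float32)*1000))
    t=q[q[:,2]>np.median(q[:,2])-.004]
    A=np.c_[t[:,0]-.67,t[:,1]-.04,np.ones(len(t))];print('plane',np.linalg.lstsq(A,t[:,2],rcond=None)[0].round(4))
cv2.imwrite('pics/f_c.png',cv2.resize(cv2.imread('pics/f_side.png')[180:330,220:420],(800,600)))
E
```

```text
clock: 19.77
tool_pos: [0.6683, 0.0365, 0.2796]
orientation: [-139.3, 89.9, -157.4]
force: [0.4, -0.4, -4.7]
opening: 0.0496
t 19.77 tcp [0.6683 0.0365 0.2796] grasp [0.6681 0.0363 0.1206] open 0.0496
x [-1.8e-03 -7.0e-04 -1.0e+00] y [ 0.3103  0.9507 -0.0013] yawY -18.07 q [  19.8   25.5   -8.9    0.   -55.7 -127.9] F [ 0.38 -0.35 -4.73] M [-0.103 -0.206  0.004]
[0.0016, 0.0025, 0.0009] [-0.07, -0.08, 0.07]
scene 89 z [0.1343 0.1375 0.1398] ((643.4119873046875, 45.268150329589844), (57.589637756347656, 72.7670669555664), 72.8769302368164)
plane [ 0.0084 -0.0061  0.1375]
side 183 z [0.1319 0.1359 0.1398] ((690.8745727539062, 28.35430145263672), (52.394630432128906, 69.05201721191406), 70.28787994384766)
plane [-0.0165 -0.0159  0.1371]
```

View pics/f_c.png

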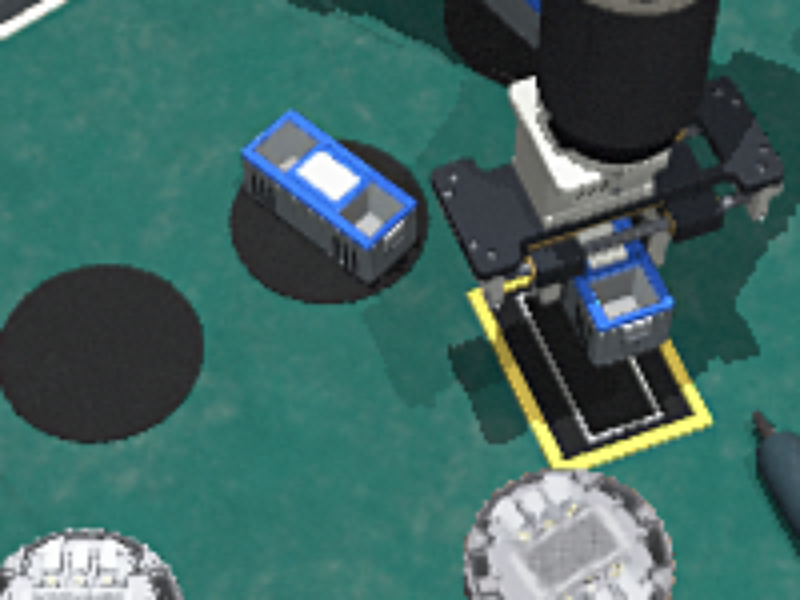

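View pics/f_w.png

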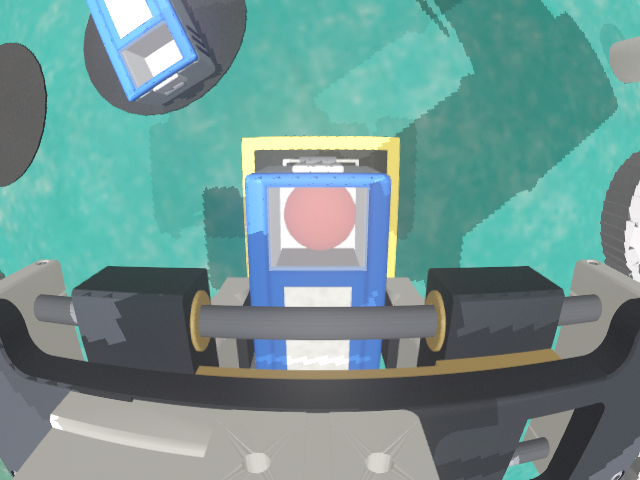

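View pics/f_scene.png

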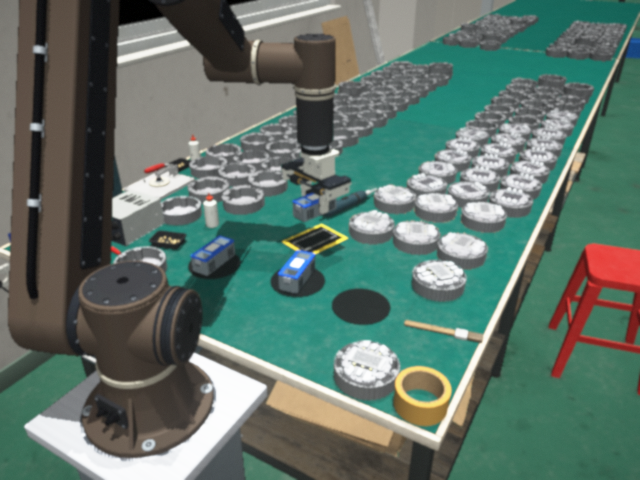

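The ball is still in the window at (320,215), and the case is level over the mat with its underside about 84 mm above it. B is upright on its pad and the bottle is where it was. Trimming the last 2–3 mm and settling.

```bash
python3 -m inch '[0.0005,0.0025,0.002,0,-0.05,0.07,0.04,0,0,0,0,0,0,0.04,0,0,0,0,0,0,0.04,0,0,0,0,0,0,0.04,0,0,0,0,0,0,0.04]'
python3 - <<'E'
from h import *
st();o=ctrl.get_obs();print(o['qvel'].round(2))
s=snap('scene');P=cloud(s)
for u,v in((210,205),(210,215),(439,275),(373,222)): print(P[v,u].round(3))
hsv=cv2.cvtColor(s['color'],cv2.COLOR_RGB2HSV)
m=(hsv[...,0]>100)&(hsv[...,0]<125)&(hsv[...,1]>150)&(hsv[...,2]>90)&(s['depth']>0)&(abs(P[...,2]-.0535)<.005)&(np.hypot(P[...,0]-.475,P[...,1]+.025)<.09)
print('B',cv2.minAreaRect(P[m][:,:2].astype(np.float32)*1000))
E
```

```text
clock: 20.55
tool_pos: [0.6716, 0.0389, 0.2802]
orientation: [50.0, 89.9, 31.9]
force: [0.4, 0.3, -4.1]
opening: 0.0501
t 20.55 tcp [0.6716 0.0389 0.2802] grasp [0.6718 0.039  0.1212] open 0.0501
x [ 0.0015  0.001  -1.    ] y [0.3097 0.9508 0.0014] yawY -18.04 q [  19.9   25.7   -8.5   -0.   -55.7 -127.9] F [ 0.45  0.3  -4.13] M [-0.109 -0.158 -0.061]
[-0.05 -0.08 -0.03 -0.01 -0.04 -0.1 ]
[0.581 0.331 0.076]
[0.578 0.333 0.045]
[ 0.608 -0.338  0.048]
[ 0.763 -0.094  0.052]
B ((476.18017578125, -25.326072692871094), (116.26412963867188, 51.393768310546875), 7.750079154968262)
```

B is back within about 2 mm and 1° of its start, and the bystanders haven't moved. The arm is still, so I'm handing in.

```bash
python3 -c "
from plant import ctrl
print(ctrl.close_job())"
```

```text
the job is handed in; nothing more can be done
None
```

The right-hand case (C) is the one that rattles. I handed the job in at about 20.6 s with the arm holding it over the mat.

- **Middle case (B):** I tipped it about 32° one way and 37° the other. Its near window stayed empty. The level moment also stayed the same to about 0.003 N·m, once I allowed for a small leftover tilt of the tool. I set it back upright on its pad, within about 2 mm and 1° of where it started.
- **Right-hand case (C):** the red ball showed in its near window after one tip of about 35°. I didn't do a second tip, because seeing the ball settled it. The level moment afterwards was too noisy to show the 0.04 N·m change.
- **Left-hand case (A):** I left it untouched, since the ball had already been found.

**Last checks:**
- **Position:** the grasp point is within about 2 mm of the mat's middle.
- **Alignment:** yaw is −18.0°, matching the mat's long way, and the tool is level to about 0.1°.
- **Height:** the case underside is about 85 mm above the mat.
- **Stillness:** joint speeds were no more than 0.1 °/s, with the case still gripped at 50 mm.
- **Bystanders:** the bottle and the two studs I re-measured were where they began. I couldn't tell which stud is the loose one.

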